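# Snap the locker's push lock home

### The arm

A 6-joint arm with a two-finger parallel gripper is mounted at the origin on the work surface. World frame = base frame: x ahead of the robot, y to its left, z up, the work surface at z = 0. Lengths are in m, angles in rad, forces in N, time in s.
With the tool pointing down it reaches from about 0.375 to 0.825 m from the base axis. Payload 5.5 kg.
Tool frame: the origin (TCP) lies at the very end of the fingers, on their centre line; the grasp point (between the pads) lies 19 mm behind it; z points along the fingers, y is the direction in which the jaws open and shut (so a half turn about z gives the same grasp; the last joint's range is limited). The gripper opens to 85 mm and grips with 20 to 120 N. Pads are 22 mm wide; open, the fingers measure 114 mm over their backs; the gripper's body (76 mm by 85 mm) begins 54 mm behind the grasp point. The pads swing forward as they close: fully open they stand 13 mm farther back than shut.
Start: joints at [1.189, 0.314, -0.047, 1.21, 0, 1.571], TCP at [0.224, 0.557, 0.231] pointing down, gripper open.
Joint ranges: [-2.67, 2.67], [-0.69, 1.73], [-1.03, 1.25], [-2.08, 2.16], [-1.42, 1.45], [-3.14, 3.14]. Speed limits (rad/s): [2.39, 2.39, 3.01, 3.14, 3.14, 3.14].

### API

Orientations are given as a rotation vector (axis times angle).
In Python, from bench import arm gives the robot as it stands. The module is installed in compiled form; this text tells all that it offers.
- The arm moves only by the shell command python3 -m jog 'ROWS' [FORCE]. ROWS is JSON, a list of rows, each a list of 7 numbers: the finger opening in m, from 0 to 0.0854, then the shift along the tool's x, y, z in m, then the turn, a rotation vector about the tool's x, y, z in rad. A call has 1 to 5 rows; each row is the pose to reach, as a shift and turn from the pose commanded when the call began, along the tool's axes at that moment; what a row does not reach only later rows make up. A row lasts 1/8 s, in which the tool goes at most 62.5 mm and 10.7 degrees, less where a joint would pass 70% of its speed; a pose out of reach is approached as far as the arm can. A call with a gripper value outside its range is refused whole. The fingers move at their own pace and stop on an object; FORCE is the grip in N (left out, the last holds). Time passes only in rows, so rows that repeat a pose let the fingers close. It gives the time, the measured TCP pose, the force and the opening at its end, in the units of the state.
- arm.read_state(): the state, without advancing time (a new reading comes with each control period).
- arm.snapshot(name): name is "scene" or "side" or "wrist"; returns a dict with "image" (420x560x3 uint8, blue, green, red), "range_z" (420x560 float32, m along the optical axis (not along the pixel's ray), 0 where there is no reading), "camera_matrix" (3x3 intrinsics, pixels), "R" (3x3) and "t" (3): a world point X has camera coordinates R X + t. Camera axes: x right, y down, z forward; pixel columns grow to the right and rows downward; lengths in m; the calibration is good to about 2 mm. The wrist camera is an equidistant fisheye: a pixel r from the principal point sees the ray r / f radians off the axis. A picture is of the moment at which its call begins.
- arm.job_done(): hands the job in, once; it reports no verdict.
Trained networks look in a picture, given as the dict that the camera call returned (one of the last four; its "shot" number tells which), for a name from the list of things; names that differ only in an ending like _2 or _b are one class to them, and where a whole thing is asked for, a point or a joint stands for the part that bears it (a point fixed in the world has none). Each returns a list of dicts, best first, with "conf" (0 to 1); they miss things now and then, are a little off and sometimes report something else, mostly with a low value. They report only what shows in the picture. A call takes as long as a camera call.
- arm.spot_in(target, picture): "position" ([row, column] in pixels, amid what is visible of it).
The state is a dict: "time_s": time; "joint_positions": joint angles; "joint_velocities": joint speeds; "effort": joint torques, N m; "tool_pos": TCP position; "tcp_rot": TCP orientation; "ft_force": force on the tool from outside, world axes, zero at the start; "wrist_torque": the same for the moment, N m; "grip_width": opening from 0.0 (shut) to 1.0 (fully open).
Only numpy, scipy, OpenCV 4.12 (cv2) and the standard library are available. Lean on these libraries where they do the work, as an engineer would, in place of code of your own. Each camera call takes 0.05 s, during which the arm holds its last target.

### The job

Lock the small steel locker lying on the shelf by its push lock, the narrow round brass plunger standing on a square plate: press the plunger straight down slowly until you feel it snap over and stay down, without leaning hard on it, then come away. The wide low dome and the oblong bar on the same door are soft spring buttons that never snap; do not press them.

Things in the scene. Friction and masses are not known exactly. Their poses are not given: they have to be found in the camera images.
- plunger (a joint): Travel of the push lock's plunger in m: 0 fully out (unlocked, as at the start), growing as it goes straight down, 0.009 home. A spring pushes back, rising to a peak of 6 to 7 N at about 2.5 mm of travel and then fading to nothing at about 6.5 mm, where it snaps over, runs the last 2.5 mm home by itself and stays down. From there the stop is hard. Press it no faster than about 50 mm/s.
- plunger_top (a point): Centre of the flat top of the push lock's plunger, moving with it; z up. Brass, round, head 24 mm in diameter, 8 mm thick, on a square brass plate of 58 by 58 mm with a 30 mm collar. While out, its top stands 40 mm above the locker's door, the highest point of the locker (31 mm when home); nothing else within 60 mm of its axis stands over 23 mm above the door.
- locker: Grey steel box, 220 (x) by 340 (y) by 140 mm high, lying door up, fixed; origin at the centre of its underside, z up. Its three fittings stand in a row along its y axis, 95 mm apart, 20 mm to the -x side of the middle, in any order; a loose piton lies on the door on the +x side. Loose climbing gear lies on the shelf round it, all below 45 mm high.
- vent_top (a point): Centre of the top of the soft vent button: wide low dark rubber dome, 50 mm in diameter, on a round steel ring of 66 mm; its top stands 21 mm above the door. It gives softly (3 N over 6 mm) and springs back: not to be pressed.
- bar_top (a point): Centre of the top of the soft oblong brass bar of a dead catch: 50 by 15 mm (long side along its x axis), on an oblong brass plate of 70 by 34 mm; its top stands 22 mm above the door. It gives softly (3 N over 6 mm) and springs back: not to be pressed.

How it is judged:
At the end, for the whole second after the job is handed in: The plunger has snapped over and stays home (more than 7.5 mm of its 9 mm travel) at rest, and the two soft buttons stand fully out (within 1 mm) (value of joint plunger above 0.0075 m and velocity of joint plunger below 0.005 m/s and distance of each of vent_top, bar_top from where it was at the start of the episode below 0.001 m); the robot touches nothing.
It fails at once if the plunger is driven in fast (over 100 mm/s) before it snaps (value of joint plunger between 0.001 and 0.0055 m and velocity of joint plunger above 0.1 m/s).
It fails at once if the plunger is leaned on with more than 35 N (contact force between anything else and plunger above 35 N).
It fails at once if the soft dome is pressed more than 2 mm (distance of vent_top from where it was at the start of the episode above 0.002 m).
It fails at once if the soft bar is pressed more than 2 mm (distance of bar_top from where it was at the start of the episode above 0.002 m).
It also fails if it takes over 35 s, if anything falls off the work surface, if the arm or the gripper's body presses on something with over 40 N, if the wrist force passes 120 N, or if a joint passes its speed limit or range.

## Working session

There is one attempt and no reset: what is moved stays moved. The work goes in short steps, Python scripts to look and compute and a shell command to move; the robot and the scene stay as the last step left them, time stands still between calls to the robot, and variables do not carry over. Pictures are saved under pics/ and viewed, and the job is handed in when it is done.

```bash
mkdir -p pics
cat > h.py <<'E'
import numpy as np, cv2
from bench import arm
def cloud(p):
    K=p["camera_matrix"];z=p["range_z"];v,u=np.mgrid[:z.shape[0],:z.shape[1]]
    c=np.stack([(u-K[0,2])/K[0,0]*z,(v-K[1,2])/K[1,1]*z,z],-1)
    return (c-p["t"])@p["R"]
E
python3 - <<'E'
from h import *
s=arm.read_state();print({k:np.round(v,3) for k,v in s.items()})
for n in("scene","side"):
    p=arm.snapshot(n);cv2.imwrite(f"pics/{n}1.png",p["image"]);W=cloud(p)
    for t in("plunger_top","vent_top","bar_top","locker"):
        for d in arm.spot_in(t,p)[:3]:
            r,c=map(int,d["position"]);print(n,t,round(d["conf"],2),r,c,W[r,c].round(4))
E
```

```text
{'time_s': np.float64(0.0), 'joint_positions': array([ 1.189,  0.314, -0.048,  1.21 , -0.   ,  1.571]), 'joint_velocities': array([0.001, 0.   , 0.002, 0.001, 0.002, 0.002]), 'effort': array([ 2.0000e-03, -5.3959e+01,  3.3975e+01,  1.9000e-02,  0.0000e+00,
        0.0000e+00]), 'tool_pos': array([0.223, 0.556, 0.23 ]), 'tcp_rot': array([-5.960e-01, -3.084e+00,  3.000e-03]), 'ft_force': array([ 0.354, -0.159,  0.52 ]), 'wrist_torque': array([0.045, 0.055, 0.002]), 'grip_width': np.float64(1.005)}
scene plunger_top 0.47 173 255 [0.5177 0.0284 0.1808]
scene vent_top 0.78 166 303 [0.547  0.1142 0.159 ]
scene bar_top 0.59 206 202 [ 0.4895 -0.0584  0.1638]
scene locker 0.57 249 257 [ 0.5908 -0.0724  0.1414]
side plunger_top 0.55 170 308 [0.5143 0.0396 0.1835]
side vent_top 0.61 234 290 [0.5404 0.1358 0.1612]
side bar_top 0.89 145 323 [ 0.4861 -0.0489  0.1586]
side locker 0.97 255 279 [0.5543 0.1531 0.1415]
```

View pics/scene1.png

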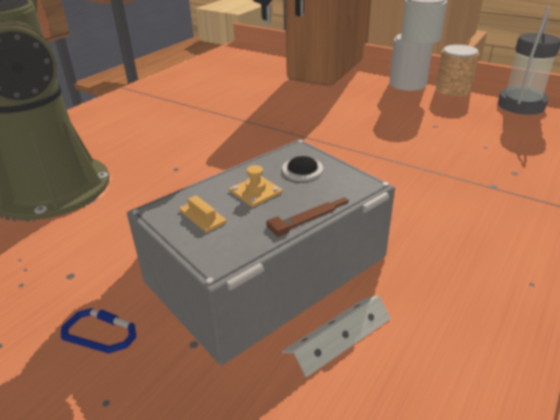

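View pics/side1.png

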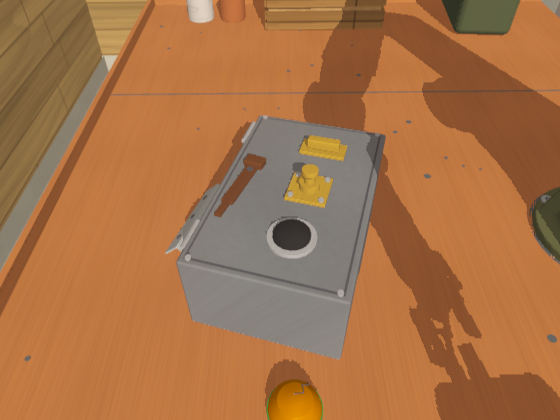

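Run:
```python
from h import *
from scipy.spatial.transform import Rotation as R
for n in("scene","side"):
    p=arm.snapshot(n);W=cloud(p);P=W[p["range_z"]>0]
    d=np.hypot(P[:,0]-.515,P[:,1]-.035)
    Q=P[(d<.035)&(P[:,2]>.172)&(P[:,2]<.195)]
    T=Q[Q[:,2]>np.percentile(Q[:,2],90)-.004]
    print(n,len(Q),len(T),T.mean(0),(T.max(0)+T.min(0))/2,T.min(0),T.max(0))
    print('door',np.median(P[(P[:,2]>.13)&(P[:,2]<.15)][:,2]))
s=arm.read_state();print(R.from_rotvec(s["tcp_rot"]).as_matrix().round(3))
```

```text
scene 167 128 [0.51342696 0.03338659 0.18165952] [0.51274224 0.03486613 0.18112247] [0.50155028 0.02270943 0.17867682] [0.52393421 0.04702282 0.18356812]
door 0.14188628091776467
side 207 166 [0.5115258  0.03712874 0.1823515 ] [0.5114179  0.03581143 0.18175934] [0.50040388 0.02449004 0.17938906] [0.52243192 0.04713281 0.18412963]
door 0.14239667437685985
[[-0.928  0.373 -0.   ]
 [ 0.373  0.928  0.   ]
 [ 0.     0.    -1.   ]]
```

Scene shows the plunger at px (row 173, col 255) and side at (row 170, col 308). In both it is the middle fitting, with the oblong bar on one side and the black dome on the other. The two cameras agree on about (0.512, 0.0355, 0.182), which is 40 mm above the door as specified. I'll close the fingers and travel above it.

```bash
python3 -m jog '[[0,-0.046,-0.0375,-0.01,0,0,0],[0,-0.092,-0.075,-0.01,0,0,0],[0,-0.138,-0.1125,-0.01,0,0,0],[0,-0.184,-0.15,-0.01,0,0,0],[0,-0.23,-0.188,-0.01,0,0,0]]' 30; python3 -m jog '[[0,-0.046,-0.0375,0,0,0,0],[0,-0.092,-0.075,0,0,0,0],[0,-0.138,-0.1125,0,0,0,0],[0,-0.184,-0.15,0,0,0,0],[0,-0.23,-0.188,0,0,0,0]]'
python3 - <<'E'
from h import *
from scipy.spatial.transform import Rotation as R
s=arm.read_state();M=R.from_rotvec(s["tcp_rot"]).as_matrix()
print(s["time_s"],s["tool_pos"],M.round(3),s["ft_force"],s["grip_width"])
print(M.T@(np.array([.512,.0355,.182])-s["tool_pos"]))
E
```

```text
time_s: 1.23
tool_pos: [0.3677, 0.2951, 0.2416]
tcp_rot: [0.595, 3.084, 0.001]
ft_force: [0.8, 0.4, 0.6]
grip_width: 0.005
time_s: 1.85
tool_pos: [0.5112, 0.0346, 0.2417]
tcp_rot: [0.596, 3.084, 0.001]
ft_force: [0.5, 1.0, 1.5]
grip_width: -0.003
1.85 [0.51121068 0.034615   0.2416508 ] [[-0.928  0.373  0.001]
 [ 0.373  0.928  0.   ]
 [-0.001  0.001 -1.   ]] [0.48536386 0.99403838 1.45699648] -0.0033440156439123307
[-0.00035248  0.00107781  0.05965181]
```

```bash
python3 -m jog '[[0,0,0.001,0.015,0,0,0],[0,0,0.001,0.03,0,0,0],[0,0,0.001,0.04,0,0,0],[0,0,0.001,0.044,0,0,0],[0,0,0.001,0.044,0,0,0]]'
python3 - <<'E'
from h import *
s=arm.read_state();print(s["tool_pos"],s["ft_force"])
o=[]
for n in("scene","side","wrist"):
    p=arm.snapshot(n);im=p["image"]
    if n!="wrist":
        K=p["camera_matrix"]
        c=p["R"]@np.array([.512,.0355,.182])+p["t"];u=K@c/c[2];u=u[:2];x,y=int(u[0]),int(u[1])
        im=cv2.resize(im[y-60:y+50,x-60:x+60],None,fx=3,fy=3,interpolation=cv2.INTER_CUBIC)
        o.append(im)
    else: cv2.imwrite("pics/w2.png",im)
cv2.imwrite("pics/c2.png",np.hstack(o))
E
```

```text
time_s: 2.48
tool_pos: [0.5104, 0.0382, 0.1972]
tcp_rot: [-0.594, -3.085, 0.0]
ft_force: [-0.4, -0.2, -1.0]
grip_width: 0.001
[0.51037849 0.03818989 0.19722596] [-0.42673405 -0.19970183 -0.99906284]
```

View pics/c2.png

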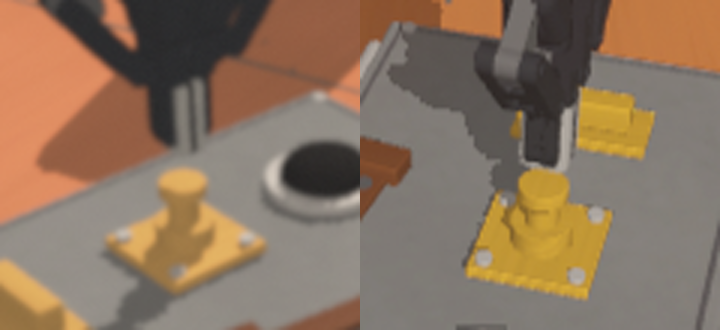

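View pics/w2.png

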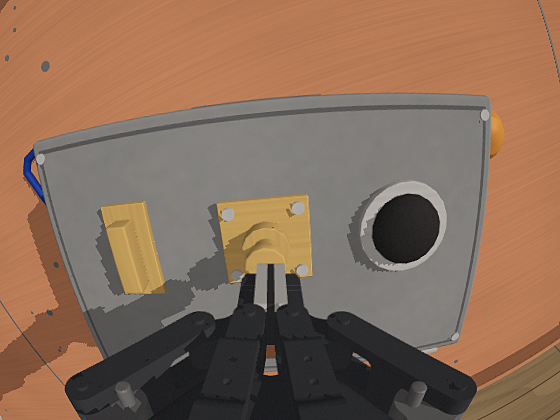

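Scene crop: fingertips at about (190,150) sit straight above the plunger head at (182,180). In the side crop they are at (545,165), above the head at (545,185). The wrist picture also shows them over the plunger, well clear of the bar and the dome. I'll make a small correction and then approach slowly.

```bash
python3 -m jog '[[0,-0.002,-0.002,0.003,0,0,0],[0,-0.002,-0.002,0.006,0,0,0],[0,-0.002,-0.002,0.009,0,0,0],[0,-0.002,-0.002,0.011,0,0,0],[0,-0.002,-0.002,0.011,0,0,0]]'; python3 -m jog '[[0,0,0,0.001,0,0,0],[0,0,0,0.002,0,0,0],[0,0,0,0.003,0,0,0],[0,0,0,0.004,0,0,0],[0,0,0,0.005,0,0,0]]'
```

```text
time_s: 3.25
tool_pos: [0.5116, 0.0348, 0.1861]
tcp_rot: [-0.596, -3.084, 0.0]
ft_force: [-0.4, -1.3, -0.1]
grip_width: 0.002
time_s: 3.88
tool_pos: [0.5119, 0.0348, 0.1813]
tcp_rot: [0.596, 3.084, 0.0]
ft_force: [-1.3, -0.6, 3.6]
grip_width: 0.001
```

```bash
python3 -m jog '[[0,0,0,0.001,0,0,0],[0,0,0,0.002,0,0,0]]'; python3 -m jog '[[0,0,0,0.001,0,0,0],[0,0,0,0.002,0,0,0]]'
```

```text
time_s: 4.12
tool_pos: [0.5119, 0.0348, 0.1797]
tcp_rot: [0.596, 3.084, 0.0]
ft_force: [-1.3, 0.1, 5.4]
grip_width: 0.003
time_s: 4.38
tool_pos: [0.512, 0.0348, 0.1778]
tcp_rot: [0.596, 3.084, 0.0]
ft_force: [-1.4, -0.3, 5.8]
grip_width: -0.002
```

```bash
python3 -m jog '[[0,0,0,0.001,0,0,0],[0,0,0,0.001,0,0,0]]'; python3 -m jog '[[0,0,0,0.001,0,0,0],[0,0,0,0.001,0,0,0]]'
```

```text
time_s: 4.62
tool_pos: [0.512, 0.0348, 0.1764]
tcp_rot: [0.596, 3.084, -0.0]
ft_force: [0.2, -0.1, 3.0]
grip_width: 0.001
time_s: 4.88
tool_pos: [0.5119, 0.0348, 0.1751]
tcp_rot: [0.596, 3.084, -0.0]
ft_force: [0.4, -0.7, 1.4]
grip_width: -0.006
```

```bash
python3 -m jog '[[0,0,0,0.0007,0,0,0],[0,0,0,0.0007,0,0,0]]'; python3 -m jog '[[0,0,0,0.0003,0,0,0],[0,0,0,0.0003,0,0,0]]'
```

```text
time_s: 5.12
tool_pos: [0.5115, 0.0348, 0.1742]
tcp_rot: [-0.596, -3.084, 0.0]
ft_force: [0.1, 0.9, -0.1]
grip_width: -0.001
time_s: 5.38
tool_pos: [0.5117, 0.0348, 0.1742]
tcp_rot: [-0.596, -3.084, 0.0]
ft_force: [0.0, -0.1, -0.2]
grip_width: -0.005
```

The force rose to about 6 N and faded to zero after about 7.5 mm of travel, which fits the snap. I'll retreat and check.

```bash
python3 -m jog '[[0,0,0,-0.003,0,0,0],[0,0,0,-0.01,0,0,0],[0,0,0,-0.03,0,0,0],[0,0,0,-0.07,0,0,0],[0,0,0,-0.1,0,0,0]]'; python3 -m jog '[[0,0,0.05,0,0,0,0],[0,0,0.1,0,0,0,0],[0,0,0.15,0,0,0,0],[0,0,0.2,0,0,0,0],[0,0,0.2,0,0,0,0]]'
python3 - <<'E'
from h import *
o=[]
for n in("scene","side"):
    p=arm.snapshot(n);W=cloud(p);P=W[p["range_z"]>0]
    for nm,x,y,r in(("pl",.512,.0355,.011),("vent",.541,.127,.01),("bar",.487,-.055,.006)):
        q=P[(np.hypot(P[:,0]-x,P[:,1]-y)<r)&(P[:,2]<.2)]
        print(n,nm,len(q),np.percentile(q[:,2],[50,90]).round(4) if len(q) else '')
    print('door',np.median(P[(P[:,2]>.13)&(P[:,2]<.15)][:,2]))
    K=p["camera_matrix"];c=p["R"]@np.array([.512,.0355,.182])+p["t"];u=K@c/c[2];x,y=int(u[0]),int(u[1])
    o.append(cv2.resize(p["image"][y-60:y+50,x-60:x+60],None,fx=3,fy=3,interpolation=cv2.INTER_CUBIC))
cv2.imwrite("pics/c3.png",np.hstack(o))
E
```

```text
time_s: 6.0
tool_pos: [0.5122, 0.0348, 0.2764]
tcp_rot: [0.596, 3.083, 0.001]
ft_force: [0.1, 0.7, -1.3]
grip_width: -0.004
time_s: 6.62
tool_pos: [0.587, 0.2235, 0.2738]
tcp_rot: [-0.59, -3.085, -0.001]
ft_force: [-0.6, -0.3, 0.0]
grip_width: -0.002
scene pl 151 [0.1722 0.1735]
scene vent 63 [0.1624 0.1632]
scene bar 36 [0.1642 0.1649]
door 0.14189578335780842
side pl 204 [0.1728 0.1739]
side vent 146 [0.1624 0.1635]
side bar 53 [0.164  0.1655]
door 0.14236198859150273
```

View pics/c3.png

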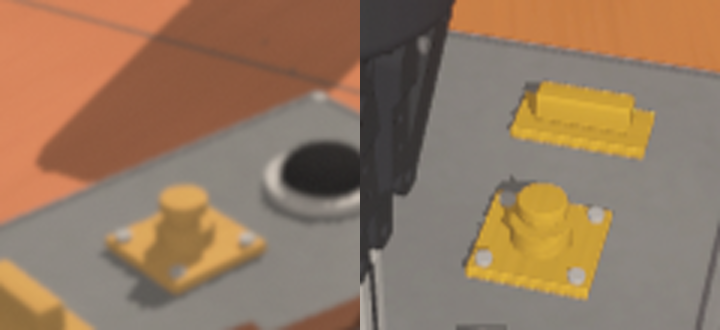

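The plunger head has dropped in both crops, at (182,200) in scene and (543,200) in side. Its top is about 31 mm above the door, which is home. The dome (21 mm) and bar (22 mm) stand fully out, and the robot is clear.

```bash
python3 -c "
from bench import arm
arm.job_done()"
```

```text
the job is handed in; nothing more can be done
```

The locker is locked: I pressed the push lock's plunger down with the closed fingertips until it snapped over. I then lifted the arm away and handed the job in.

- **Press:** I moved at about 8 mm/s or slower. The measured force reached about 6 N, then faded to zero after about 7.5 mm of travel, well under the 35 N limit.
- **Plunger:** after the retreat, both cameras put its top about 31 mm above the door, down from about 40 mm, so it is home.
- **Soft buttons:** the dome stands about 21 mm and the bar about 22 mm above the door, their full heights. I never touched either one.
- **Arm:** it ended about 0.2 m to the side and 0.27 m up, touching nothing, at about 6.7 s on the clock.

No check failed or disagreed, beyond 1–3 mm differences between the camera and arm position readings, within or close to the stated 2 mm calibration.

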